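Clear the gauge block and draw its locating pin to the groove

TASK

Clear the loose bolt and nozzle off the gauge block into the parts tray: the clamping bolt into the compartment that already holds a bolt, the gas nozzle into the one that already holds a nozzle. Then grip the locating pin and draw it straight up about 3 cm, until its turned groove just stands clear of the block while the lower shank stays in the bore, and finish holding it there, upright and still, for inspection. Do not pull the pin right out, do not lift or shove the block, and leave the other tools alone.

Things in the scene. Friction and masses are not known exactly. Their poses are not given: they have to be found in the camera images.
- gauge_block: Bare steel block 130 x 80 x 66 mm (x, y, z), 4.5 kg, loose on the cart. Origin: centre of its underside; x along its length. A vertical through bore, 17 mm wide, in the middle of its top (mouth at z = 66). Bolt and nozzle stand on its top, one about 45 mm to the +x side of the pin, the other 45 mm to the -x side; which is which varies.
- pin: Steel locating pin, 0.2 kg, at first fully home in the bore. Origin: on its axis at the underside of its collar, z up. Collar dia 30 mm, z = 0 to 6 (rests on the block); knurled grip dia 18, z = 6 to 46; shank dia 16 down to z = -60 with a turned groove at z = -22 to -26. No latch or spring: slides freely, 1 mm play in diameter, if drawn straight; drops back if let go.
- groove (a point): Middle of the turned groove on the pin's axis, 24 mm below the underside of the collar.
- bolt: Steel clamping bolt standing on its knurled dark head on the gauge block. Origin: centre of its underside, z up. Head 30 mm in diameter from z = 0 to 22 mm, shank 15.6 mm in diameter from z = 22 to 56 mm; 0.16 kg.
- nozzle: Copper gas nozzle standing on the gauge block, a tapered round sleeve 58 mm tall and up to 25 mm in diameter; 0.06 kg. Origin: centre of its underside, z up. Can be gripped across its diameter at any height.
- tray: Grey tray fixed to the cart, 210 x 130 mm (x, y), walls 5 mm thick and 25 high, floor 5 thick. Origin: centre of its underside. A wall at x = 0 parts it into two compartments centred at x = +52 and -52 mm, each 97 (x) by 120 mm (y) inside. The bolt and nozzle already in it stand near y = -35 mm; the +y part of each compartment is free.
- tray_bolt: A clamping bolt like the loose one, already in one compartment of the tray (which one varies), standing on its head. Origin: centre of its underside.
- tray_nozzle: A gas nozzle like the loose one, already in the other compartment of the tray. Origin: centre of its underside.
- hex_key: Hex key, 35 x 93 x 5 mm, lying between tray and block on the robot's side. Bystander. Origin: centre of its underside.
- disc: Dark stop disc, 60 mm in diameter, 12 mm thick, lying between tray and block at the far side. Bystander. Origin: centre of its underside.
- spanner: Combination spanner, 208 mm long, lying at the back of the cart behind the block. Bystander. Origin: centre of its underside.

How it is judged:
By the outcome, as a careful person would: the job done as asked, in the order asked, and still so for the second after the job is handed in, while the arm keeps its last pose, push and grip.
It also fails if it takes over 59 s, if anything falls off the work surface, if the arm or the gripper's body presses on something with over 40 N, if the wrist force passes 120 N, or if a joint passes its speed limit or range.

ROBOT

A 6-joint arm with a two-finger parallel gripper is mounted at the origin on a cart in front of the work surface, level with it; the furniture and walls round the work are solid. World frame = base frame: x ahead of the robot, y to its left, z up, the work surface at z = 0. Lengths are in mm, angles in rad, forces in N, time in s.
With the tool pointing down it reaches from about 325 to 775 mm from the base axis. Payload 5.5 kg.
Tool frame: the origin (TCP) lies midway between the tips of the shut fingers; the grasp point (between the pads) lies 19 mm behind it; y points along the fingers, z is the direction in which the jaws open and shut, and the axes are right-handed (so a half turn about y gives the same grasp; the last joint's range is limited). The gripper opens to 88 mm and grips with 3 to 60 N. Pads are 20 mm wide; open, the fingers measure 115 mm over their backs; the gripper's body (75 mm by 178 mm) begins 61 mm behind the grasp point.
Start: joints at [-1.276, 0.091, 1.231, -0, 1.82, -0.057], TCP at [206.753, -563.267, 222.631] pointing down, gripper open.
Joint ranges: [-2.87, 2.87], [-0.86, 2.18], [0.17, 2.46], [-1.51, 4.65], [0.06, 2.69], [-2.65, 2.65]. Speed limits (rad/s): [2.57, 2.57, 3.01, 3.14, 3.14, 3.14].

INTERFACE

Orientations are given as a unit quaternion [w, x, y, z].
In Python, from workcell import * gives the robot as it stands.
- The arm moves only by the tool arm_command, never from a script. Its argument "plan" is a list of rows, each a list of 4 numbers: the shift along the tool's x, y, z in m, then the turn about the tool's y in rad. A call has exactly 10 rows; each row is the pose to reach, as a shift and turn from the pose commanded when the call began, along the tool's axes at that moment; what a row does not reach only later rows make up. A row lasts 1/10 s, in which the tool goes at most 50 mm and 8.59 degrees, less where a joint would pass 70% of its speed; a pose out of reach is approached as far as the arm can. A call with a gripper value outside its range is refused whole. "grip" is the finger opening in m, from 0 to 0.0878, set as the call begins (left out, the last holds). The fingers move at their own pace and stop on an object; the grip force is fixed at half the most. Time passes only in rows, so rows that repeat a pose let the fingers close, or fill a call up. It gives the time, the measured TCP pose, the force and the opening at its end, in the units of the state.
- get_state(): the state, without advancing time (a new reading comes with each control period).
- get_image(name): name is "scene" or "top" or "wrist"; returns a dict with "color" (384x512x3 uint8, red, green, blue), "depth" (384x512 float32, mm along the optical axis (not along the pixel's ray), 0 where there is no reading), "camera_matrix" (3x3 intrinsics, pixels), "pose" (4x4, takes a point from camera to world coordinates). Camera axes: x right, y down, z forward; pixel columns grow to the right and rows downward; lengths in mm; the calibration is good to about 2 mm. A picture is of the moment at which its call begins.
- finish_job(): hands the job in, once; it reports no verdict.
Trained networks look in a picture, given as the dict that the camera call returned (one of the last four; its "shot" number tells which), for a name from the list of things; names that differ only in an ending like _2 or _b are one class to them, and where a whole thing is asked for, a point or a joint stands for the part that bears it (a point fixed in the world has none). Each returns a list of dicts, best first, with "score" (0 to 1); they miss things now and then, are a little off and sometimes report something else, mostly with a low value. They report only what shows in the picture. A call takes as long as a camera call.
- spot_in(query, picture): "rect" ([left, top, right, bottom] in pixels, round what is visible of it).
- spot_point(query, picture): "location" ([column, row] in pixels: a listed point, or the origin of a listed thing).
The state is a dict: "t": time; "q": joint angles; "qd": joint speeds; "joint_efforts": joint torques, N m; "tool_pos": TCP position; "eef_rot": TCP orientation; "force": force on the tool from outside, world axes, zero at the start; "ft_torque": the same for the moment, N m; "grip_width": finger opening in mm.
Only numpy, scipy, OpenCV 4.12 (cv2) and the standard library are available. Lean on these libraries where they do the work, as an engineer would, in place of code of your own. Each camera call takes 0.05 s, during which the arm holds its last target.

## Working session

There is one attempt and no reset: what is moved stays moved. The work goes in short steps, Python scripts to look and compute and a tool call to move; the robot and the scene stay as the last step left them, time stands still between calls to the robot, and variables do not carry over. Pictures are saved under pics/ and viewed, and the job is handed in when it is done.

Besides the shell and the picture viewer there is one more tool, called after "Request:" as name([rows], argument=value, ...), one row to a line, values as JSON. arm_command: Moves the arm, as the interface text tells. Its arguments: {"type":"object","properties":{"plan":{"type":"array","items":{"type":"array","items":{"type":"number"}}},"grip":{"type":"number"}},"required":["plan"]}

```bash
mkdir -p pics; ls; cat > h.py <<'E'
from workcell import *
import numpy as np, cv2
from scipy.spatial.transform import Rotation as R
def save(p,n): cv2.imwrite('pics/'+n+'.png',cv2.cvtColor(p['color'],cv2.COLOR_RGB2BGR))
def deproj(p,u,v,z=None):
    K=p['camera_matrix'];T=p['pose']
    return T[:3,:3]@(np.linalg.inv(K)@np.array([u,v,1.])*z)+T[:3,3]
def cloud(p):
    K=p['camera_matrix'];T=p['pose'];d=p['depth'].astype(float)
    v,u=np.indices(d.shape)
    P=np.stack([(u-K[0,2])/K[0,0]*d,(v-K[1,2])/K[1,1]*d,d],-1)@T[:3,:3].T+T[:3,3]
    P[d<=0]=np.nan
    return P
def st():
    s=get_state();q=s['eef_rot'];M=R.from_quat([q[1],q[2],q[3],q[0]]).as_matrix()
    return s,np.array(s['tool_pos']),M
E
python3 - <<'E'
from h import *
s,p,M=st();print(s);print(M.round(3))
for n in ['top','scene']:
    im=get_image(n);save(im,n+'0');np.savez('/tmp/'+n+'0',**{k:im[k] for k in('color','depth','camera_matrix','pose')})
    for q in ['gauge_block','pin','bolt','nozzle','tray','hex_key','disc','spanner']:
        print(n,q,[(np.round(r['rect']).tolist(),round(r['score'],2)) for r in spot_in(q,im)][:3])
E
```

```text
pics
{'t': 0.0, 'q': array([-1.27567946e+00,  9.18502512e-02,  1.23189326e+00, -3.36082635e-05,
        1.81979245e+00, -5.67101478e-02]), 'qd': array([ 0.00043893,  0.00011626,  0.00021063,  0.00045017,  0.00160534,
       -0.00013787]), 'joint_efforts': array([ 1.05002360e-03, -4.46445680e+01, -4.06442070e+01,  6.96934643e-02,
        2.92145630e-02, -1.53888673e-04]), 'tool_pos': array([ 206.66245572, -562.96543458,  221.50787361]), 'eef_rot': array([ 0.123653  , -0.12383929,  0.69687506, -0.69551342]), 'force': array([0.17186426, 0.10966078, 0.67559085]), 'ft_torque': array([ 0.05856962, -0.00651402, -0.02257012]), 'grip_width': 87.78290247448761}
[[-0.939 -0.001  0.345]
 [-0.345  0.002 -0.939]
 [-0.    -1.    -0.002]]
top gauge_block [([139.0, 172.0, 197.0, 243.0], 0.89)]
top pin [([149.0, 178.0, 165.0, 190.0], 0.58), ([158.0, 203.0, 175.0, 214.0], 0.54)]
top bolt [([164.0, 222.0, 181.0, 237.0], 0.45)]
top nozzle []
top tray [([304.0, 141.0, 379.0, 244.0], 0.92)]
top hex_key [([165.0, 219.0, 182.0, 236.0], 0.22)]
top disc [([240.0, 128.0, 267.0, 156.0], 0.6)]
top spanner [([133.0, 118.0, 225.0, 144.0], 0.89), ([149.0, 177.0, 165.0, 189.0], 0.39)]
scene gauge_block [([142.0, 238.0, 236.0, 323.0], 0.77)]
scene pin [([180.0, 243.0, 198.0, 273.0], 0.81), ([205.0, 246.0, 222.0, 284.0], 0.57)]
scene bolt [([201.0, 247.0, 220.0, 283.0], 0.69)]
scene nozzle [([154.0, 227.0, 172.0, 262.0], 0.69)]
scene tray [([260.0, 149.0, 373.0, 224.0], 0.76), ([154.0, 230.0, 171.0, 262.0], 0.44), ([178.0, 240.0, 197.0, 274.0], 0.39)]
scene hex_key [([280.0, 243.0, 306.0, 275.0], 0.72)]
scene disc [([200.0, 193.0, 230.0, 216.0], 0.92)]
scene spanner [([91.0, 211.0, 187.0, 273.0], 0.66)]
```

```bash
python3 - <<'E'
import cv2
for n,r in [('top0',(100,110,400,320)),('scene0',(80,130,400,340))]:
    a=cv2.imread(f'pics/{n}.png');x0,y0,x1,y1=r
    cv2.imwrite(f'pics/{n}c.png',cv2.resize(a[y0:y1,x0:x1],None,fx=2.5,fy=2.5,interpolation=cv2.INTER_CUBIC))
E
```

```text
(no output)
```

View pics/top0c.png

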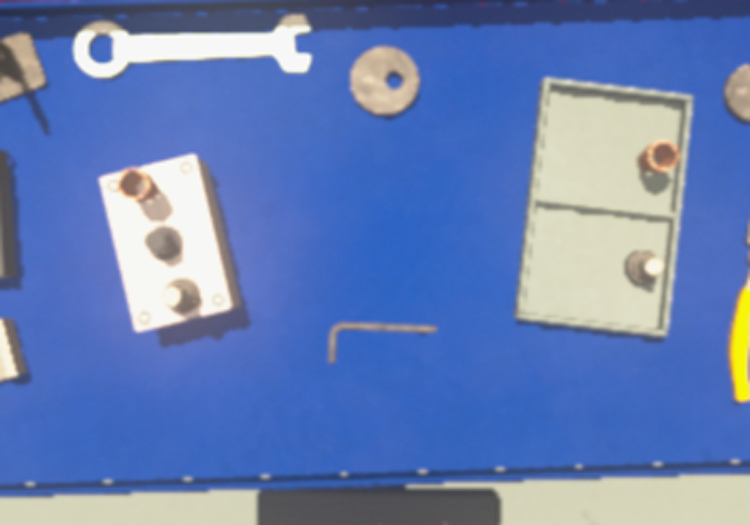

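View pics/scene0c.png

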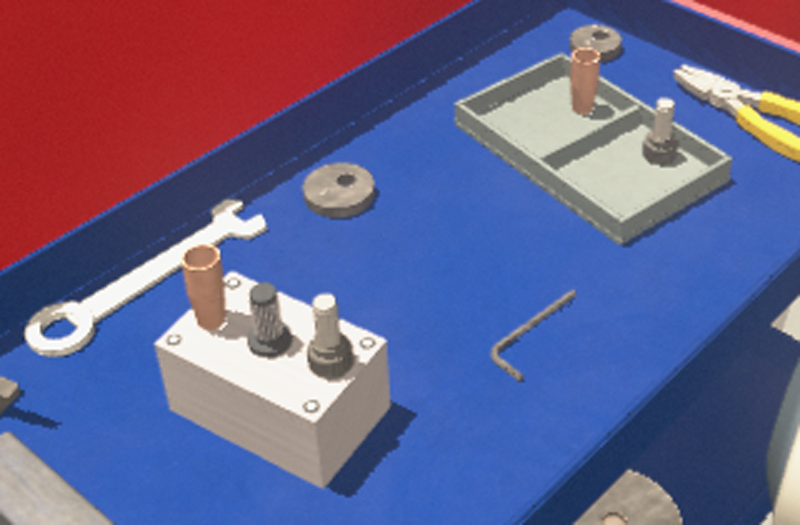

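```bash
python3 - <<'E'
from h import *
for n in ['top0','scene0']:
    p=dict(np.load('/tmp/'+n+'.npz'));P=cloud(p)
    print(n,p['pose'].round(2)[:3,3], P[::40,::50,2].round(0)[:3])
    def reg(name,lo,hi):
        m=(P>lo).all(-1)&(P<hi).all(-1);Q=P[m]
        if len(Q)>5: 
            print(name,len(Q),Q.mean(0).round(1),Q.min(0).round(0),Q.max(0).round(0))
    print([ (u,v,P[v,u].round(0)) for u,v in ([(157,184),(166,208),(172,230),(185,200),(340,200),(253,142),(180,130)] if n=='top0' else [(190,260),(212,262),(163,245),(300,180),(215,205),(293,258)])])
    # high points
    m=P[...,2]>20
    lab,nn,*_=cv2.connectedComponentsWithStats(m.astype(np.uint8))[0:2][::-1][0],0
E
```

```text
top0 [ 478.26   -2.02 1015.14] [[ 178.  165.  147.  157.  193.  224.  238.  242.  222.  180.  172.]
 [   8.  -12.  -36.  -38.   18.   65.   95.   98.   58.  -12.   25.]
 [-245. -231. -276. -327. -242. -166. -130. -153. -293. -234. -234.]]
[(157, 184, array([553., 197.,  67.])), (166, 208, array([503., 170., 105.])), (172, 230, array([460., 154., 120.])), (185, 200, array([522., 139.,  61.])), (340, 200, array([ 530., -192.,    6.])), (253, 142, array([654.,   1.,  12.])), (180, 130, array([678., 162.,   7.]))]
scene0 [ 28.37 470.76 642.22] [[ 419.  405.  389.  370.  346.  304.  266.  212.  139.  -12.  532.]
 [ 359.  341.  320.  297.  263.  210.  159.   86.   -7. -176.  500.]
 [ 294.  271.  246.  217.  177.  115.   41.  -57. -178. -360.  467.]]
[(190, 260, array([497., 178.,  88.])), (212, 262, array([456., 165., 104.])), (163, 245, array([539., 198., 106.])), (300, 180, array([ 590., -193.,    5.])), (215, 205, array([651.,   3.,  11.])), (293, 258, array([437.,  -4.,   4.]))]
```

Both views agree. On the block, the nozzle is at the far end (top view about 155,183), the pin is in the middle (166,206), and the bolt is at the near end (172,228). In the tray, the far compartment holds the nozzle and the near one the bolt, and the left (+y) part of each is free.

```bash
python3 - <<'E'
from h import *
for n in ['top0','scene0']:
    p=dict(np.load('/tmp/'+n+'.npz'));P=cloud(p).reshape(-1,3)
    P=P[~np.isnan(P[:,0])]
    def near(c,r,zl,zh):
        return P[(np.hypot(P[:,0]-c[0],P[:,1]-c[1])<r)&(P[:,2]>zl)&(P[:,2]<zh)]
    # block top
    Q=near((500,170),90,58,72)
    (c,sz,a)=cv2.minAreaRect(Q[:,:2].astype(np.float32));print(n,'block',np.round(c,1),np.round(sz,1),round(a,1),'z',np.median(Q[:,2]).round(1))
    for nm,c0 in [('pin',(500,172)),('bolt',(460,158)),('noz',(543,186))]:
        for zl,zh in [(72,85),(85,98),(98,110),(110,116),(116,130)]:
            Q=near(c0,20,zl,zh)
            if len(Q)>4: print(' ',nm,zl,zh,len(Q),np.median(Q,0).round(1),Q.min(0).round(0),Q.max(0).round(0))
    Q=P[(P[:,0]>380)&(P[:,0]<680)&(P[:,1]<-80)&(P[:,1]>-300)&(P[:,2]>15)&(P[:,2]<28)]
    (c,sz,a)=cv2.minAreaRect(Q[:,:2].astype(np.float32));print(n,'tray',np.round(c,1),np.round(sz,1),round(a,1),len(Q))
    Q=P[(P[:,0]>380)&(P[:,0]<680)&(P[:,1]<-80)&(P[:,1]>-300)&(P[:,2]>45)&(P[:,2]<80)]
    for s in (Q[Q[:,0]>530],Q[Q[:,0]<530]): print('  trayobj',np.median(s,0).round(1),len(s),s[:,2].max())
E
```

```text
top0 block [507.5 177.3] [130.3  80.9] 15.1 z 65.6
  pin 72 85 35 [502.1 169.6  73.3] [494. 163.  72.] [516. 188.  83.]
  pin 85 98 11 [505.5 169.5  93. ] [499. 168.  87.] [515. 174.  97.]
  pin 98 110 23 [505.  172.9 107.6] [499. 168. 100.] [517. 183. 110.]
  pin 110 116 53 [506.8 176.6 111.5] [499. 169. 110.] [515. 185. 114.]
  bolt 72 85 71 [465.8 154.7  81.1] [451. 146.  72.] [478. 174.  85.]
  bolt 85 98 31 [463.7 155.3  87.9] [454. 150.  85.] [474. 166.  94.]
  bolt 98 110 9 [465.9 154.2 106. ] [456. 153. 100.] [472. 159. 110.]
  bolt 110 116 7 [464.1 155.8 112. ] [456. 154. 110.] [472. 159. 115.]
  bolt 116 130 50 [464.  160.  121.3] [458. 154. 117.] [472. 168. 126.]
  noz 72 85 23 [550.6 199.7  78.8] [542. 182.  72.] [560. 202.  84.]
  noz 85 98 23 [549.5 196.4  92.8] [539. 181.  85.] [561. 204.  97.]
  noz 98 110 23 [548.1 185.3 104.4] [538. 180.  98.] [561. 204. 110.]
  noz 110 116 10 [548.5 192.  113.8] [538. 181. 110.] [561. 204. 116.]
  noz 116 130 46 [546.6 187.9 123.3] [539. 180. 116.] [562. 204. 127.]
top0 tray [ 546.7 -193. ] [130.7 210. ] 83.9 1104
  trayobj [ 587.1
[... 591 characters left out ...]
6.4 104.1] [455. 157.  99.] [467. 171. 110.]
  bolt 110 116 28 [457.2 166.8 112.5] [455. 157. 110.] [466. 171. 116.]
  bolt 116 130 79 [460.8 164.2 121.5] [455. 156. 116.] [470. 170. 124.]
  noz 72 85 59 [541.  199.2  79.4] [538. 190.  72.] [549. 206.  85.]
  noz 85 98 64 [539.1 198.9  92.2] [537. 188.  85.] [548. 206.  98.]
  noz 98 110 79 [539.8 195.5 105.4] [536. 184.  98.] [560. 206. 110.]
  noz 110 116 61 [542.5 193.1 113.1] [535. 183. 110.] [561. 206. 116.]
  noz 116 130 123 [543.6 192.8 121.3] [536. 182. 116.] [561. 206. 127.]
scene0 tray [ 544.9 -191.3] [134.  213.3] 83.9 1362
  trayobj [ 584.2 -230.2   55.8] 133 64.5001250062578
  trayobj [ 491.5 -221.4   56.3] 71 62.088758088010536
```

```bash
cat >> h.py <<'E'
def go(x,y,z,ang=None):
    """print tool shift to world TCP; ang = desired world angle (deg) of jaw opening axis"""
    s,p,M=st()
    d=M.T@(np.array([x,y,z])-p)/1000
    a=np.degrees(np.arctan2(M[1,2],M[0,2]))
    t=0
    if ang is not None:
        t=-((ang-a+90)%180-90)   # about tool y (down)
    print('t',round(s['t'],2),'pos',p.round(1),'open_ang',a.round(1),'tilt',M[2].round(4),'grip',round(s['grip_width'],1),'F',np.round(s['force'],1))
    print('shift',d.round(4),'turn',np.radians(t).round(3),'q',s['q'].round(2))
E
python3 -c "
from h import *
go(463,162,200,105)"
```

```text
t 0.9 pos [ 206.7 -563.3  222.7] open_ang -69.8 tilt [-0. -1.  0.] grip 88.1 F [-0.5 -0.8 -0.6]
shift [-0.4905  0.0226 -0.5926] turn 0.09 q [-1.28  0.09  1.23  0.    1.82 -0.06]
```

Request:
arm_command([
  [-0.015,0,-0.018,0.01],
  [-0.045,0,-0.054,0.02],
  [-0.075,0,-0.09,0.03],
  [-0.105,0,-0.126,0.04],
  [-0.135,0,-0.162,0.05],
  [-0.165,0,-0.198,0.06],
  [-0.195,0,-0.234,0.07],
  [-0.225,0,-0.27,0.08],
  [-0.255,0,-0.306,0.09],
  [-0.285,0,-0.342,0.09],
], grip=0.05)

```text
t: 1.9
tool_pos: [356.6, -142.3, 223.0]
eef_rot: [-0.092, 0.092, -0.701, 0.701]
force: [-0.2, 0.1, 0.3]
grip_width: 49.8
```

```bash
python3 -c "
from h import *
go(463,162,200,105)"
```

```text
t 1.9 pos [ 356.6 -142.3  223. ] open_ang -75.0 tilt [-1.1e-03 -1.0e+00  9.0e-04] grip 49.8 F [-0.2  0.1  0.3]
shift [-0.1813  0.0229 -0.2665] turn -0.001 q [-0.47 -0.5   1.74  0.    1.9   0.84]
```

Request:
arm_command([
  [-0.026,0.003,-0.038,0],
  [-0.052,0.006,-0.076,0],
  [-0.078,0.01,-0.115,0],
  [-0.104,0.013,-0.153,0],
  [-0.13,0.016,-0.191,0],
  [-0.155,0.02,-0.228,0],
  [-0.172,0.023,-0.253,0],
  [-0.181,0.023,-0.266,0],
  [-0.181,0.023,-0.266,0],
  [-0.181,0.023,-0.266,0],
])

```text
t: 2.9
tool_pos: [462.4, 159.0, 199.9]
eef_rot: [-0.092, 0.092, -0.701, 0.701]
force: [0.3, -0.4, -0.2]
grip_width: 50.1
```

```bash
python3 - <<'E'
from h import *
im=get_image('wrist');save(im,'w1');np.savez('/tmp/w1',**{k:im[k] for k in('color','depth','camera_matrix','pose')})
print(im['pose'].round(2))
P=cloud(im).reshape(-1,3);P=P[~np.isnan(P[:,0])]
for nm,c0 in [('pin',(506,178)),('bolt',(463,162)),('noz',(549,192))]:
    for zl,zh in [(72,86),(86,98),(98,110),(110,118),(118,130)]:
        Q=P[(np.hypot(P[:,0]-c0[0],P[:,1]-c0[1])<22)&(P[:,2]>zl)&(P[:,2]<zh)]
        if len(Q)>4: print(' ',nm,zl,zh,len(Q),np.median(Q,0).round(1),Q.min(0).round(0),Q.max(0).round(0))
go(463,162,91,105)
E
```

```text
[[ 2.6000e-01 -9.2000e-01 -2.8000e-01  5.3920e+02]
 [-9.7000e-01 -2.5000e-01 -8.0000e-02  1.7931e+02]
 [ 0.0000e+00  2.9000e-01 -9.6000e-01  3.6342e+02]
 [ 0.0000e+00  0.0000e+00  0.0000e+00  1.0000e+00]]
  pin 72 86 340 [513.6 177.5  73.5] [494. 163.  72.] [522. 192.  86.]
  pin 86 98 25 [514.9 179.1  93.6] [508. 168.  86.] [517. 186.  98.]
  pin 98 110 56 [513.4 178.4 107.4] [499. 168.  98.] [517. 187. 109.]
  pin 110 118 377 [507.3 177.2 113.4] [498. 169. 110.] [516. 186. 115.]
  bolt 72 86 311 [472.6 163.9  83. ] [451. 147.  72.] [479. 176.  86.]
  bolt 86 98 185 [470.3 162.9  89.6] [457. 150.  87.] [475. 172.  98.]
  bolt 98 110 55 [470.7 162.8 103.3] [466. 155.  98.] [472. 169. 110.]
  bolt 110 118 53 [470.5 162.8 113.7] [465. 154. 110.] [472. 169. 118.]
  bolt 118 130 271 [465.4 161.4 123.1] [457. 154. 118.] [472. 169. 125.]
  noz 72 86 119 [552.8 195.   80.8] [541. 184.  72.] [560. 202.  86.]
  noz 86 98 147 [553.3 196.5  91.4] [540. 183.  86.] [560. 203.  98.]
  noz 98 110 56 [555.9 198.7 102.9] [540. 182.  98.] [561. 203. 110.]
  noz 110 118 45 [555.  200.3 113. ] [541. 183. 110.] [560. 203. 118.]
  noz 118 130 334 [551.3 194.  125.2] [538. 180. 118.] [562. 205. 127.]
t 2.95 pos [462.4 158.6 200.1] open_ang -75.1 tilt [-3.e-04 -1.e+00  6.e-04] grip 49.9 F [-0.2  0.1 -0.2]
shift [-0.0014  0.1091 -0.0032] turn -0.001 q [ 0.26 -0.21  1.56 -0.    1.79  1.57]
```

View pics/w1.png

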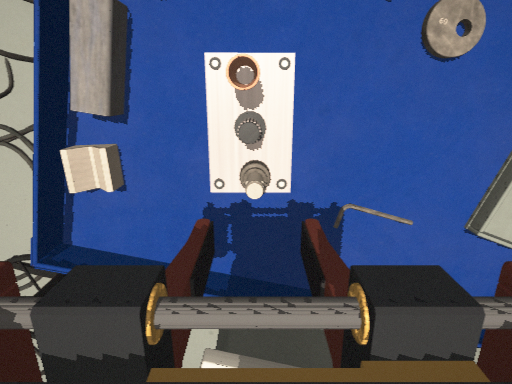

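The wrist view is centred on the row: nozzle (243,72), pin (250,130), bolt (255,190). Next I descend onto the bolt shank, keeping the tips above the head.

Request:
arm_command([
  [-0.001,0.015,-0.003,0],
  [-0.002,0.04,-0.003,0],
  [-0.002,0.065,-0.003,0],
  [-0.002,0.085,-0.003,0],
  [-0.002,0.1,-0.003,0],
  [-0.002,0.107,-0.003,0],
  [-0.002,0.107,-0.003,0],
  [-0.002,0.107,-0.003,0],
  [-0.002,0.107,-0.003,0],
  [-0.002,0.107,-0.003,0],
])

```text
t: 3.95
tool_pos: [464.2, 163.3, 93.7]
eef_rot: [0.093, -0.092, 0.701, -0.701]
force: [0.2, -0.5, -0.5]
grip_width: 50.0
```

Request:
arm_command([
  [0,0,0,0],
  [0,0,0,0],
  [0,0,0,0],
  [0,0,0,0],
  [0,0,0,0],
  [0,0,0,0],
  [0,0,0,0],
  [0,0,0,0],
  [0,-0.005,0,0],
  [0,-0.012,0,0],
], grip=0.0)

```text
t: 4.95
tool_pos: [463.2, 163.1, 104.4]
eef_rot: [-0.092, 0.093, -0.701, 0.701]
force: [-0.0, -0.4, -0.7]
grip_width: 15.3
```

```bash
python3 - <<'E'
from h import *
im=get_image('scene');a=im['color'][200:340,120:280];cv2.imwrite('pics/s1.png',cv2.resize(a[:,:,::-1],None,fx=4,fy=4))
go(464,161,165,105)
E
```

```text
t 5.0 pos [463.9 163.4 106.3] open_ang -75.0 tilt [-1.3e-03 -1.0e+00 -2.0e-04] grip 14.8 F [-0.4  0.7 -0.2]
shift [ 0.0005 -0.0587  0.0023] turn 0.0 q [ 0.27 -0.2   1.71  0.    1.62  1.58]
```

View pics/s1.png

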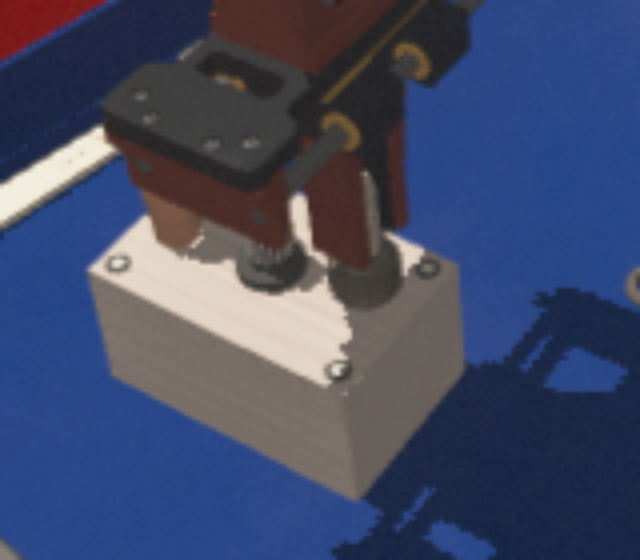

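```bash
python3 - <<'E'
from h import *
go(464,162,175,105)
go(497,-160,175,105)
E
```

```text
t 5.0 pos [463.9 163.4 106.3] open_ang -75.0 tilt [-1.3e-03 -1.0e+00 -2.0e-04] grip 14.8 F [-0.4  0.7 -0.2]
shift [ 0.0002 -0.0687  0.0013] turn 0.0 q [ 0.27 -0.2   1.71  0.    1.62  1.58]
t 5.0 pos [463.9 163.4 106.3] open_ang -75.0 tilt [-1.3e-03 -1.0e+00 -2.0e-04] grip 14.8 F [-0.4  0.7 -0.2]
shift [ 0.0517 -0.0689  0.3209] turn 0.0 q [ 0.27 -0.2   1.71  0.    1.62  1.58]
```

Request:
arm_command([
  [0,-0.02,0,0],
  [0,-0.045,0,0],
  [0.002,-0.065,0.015,0],
  [0.008,-0.069,0.05,0],
  [0.015,-0.069,0.09,0],
  [0.022,-0.069,0.135,0],
  [0.029,-0.069,0.18,0],
  [0.037,-0.069,0.226,0],
  [0.044,-0.069,0.27,0],
  [0.049,-0.069,0.303,0],
])

```text
t: 6.0
tool_pos: [494.6, -144.8, 174.1]
eef_rot: [-0.092, 0.092, -0.701, 0.701]
force: [-0.5, 0.8, -2.1]
grip_width: 14.9
```

```bash
python3 - <<'E'
from h import *
go(497,-160,34,105)
E
```

```text
t 6.0 pos [ 494.6 -144.8  174.1] open_ang -75.1 tilt [-5.e-04 -1.e+00  8.e-04] grip 14.9 F [-0.5  0.8 -2.1]
shift [0.0016 0.1401 0.0152] turn -0.002 q [-0.35 -0.14  1.55 -0.    1.74  0.96]
```

Request:
arm_command([
  [0.001,0.01,0.01,0],
  [0.002,0.035,0.015,0],
  [0.002,0.065,0.015,0],
  [0.002,0.095,0.015,0],
  [0.002,0.118,0.015,0],
  [0.002,0.13,0.015,0],
  [0.002,0.136,0.015,0],
  [0.002,0.139,0.015,0],
  [0.002,0.141,0.015,0],
  [0.002,0.141,0.015,0],
])

```text
t: 7.0
tool_pos: [497.2, -157.3, 33.6]
eef_rot: [-0.093, 0.092, -0.701, 0.701]
force: [0.3, -0.5, -0.7]
grip_width: 15.3
```

```bash
python3 - <<'E'
from h import *
im=get_image('scene');a=im['color'][120:270,240:400];cv2.imwrite('pics/s2.png',cv2.resize(a[:,:,::-1],None,fx=4,fy=4))
go(497,-160,33,105)
E
```

```text
t 7.05 pos [ 497.2 -157.3   33.7] open_ang -75.0 tilt [-1.4e-03 -1.0e+00  9.0e-04] grip 14.8 F [ 0.1  0.6 -1.8]
shift [0.0009 0.0007 0.0025] turn 0.0 q [-0.37 -0.08  1.73  0.    1.48  0.94]
```

View pics/s2.png

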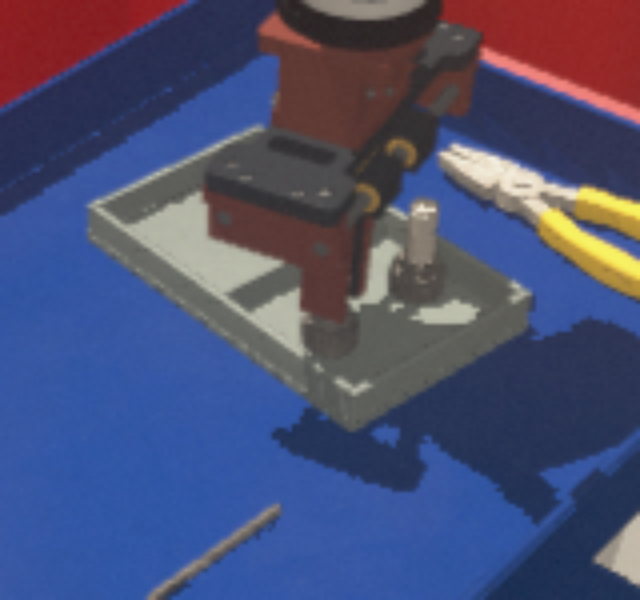

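Request:
arm_command([
  [0,0.0005,0,0],
  [0,0.001,0,0],
  [0,0.0012,0,0],
  [0,0.0012,0,0],
  [0,0.0012,0,0],
  [0,0.0012,0,0],
  [0,0.0012,0,0],
  [0,0.0012,0,0],
  [0,0.0012,0,0],
  [0,0.0012,0,0],
])

```text
t: 8.05
tool_pos: [496.7, -157.2, 31.6]
eef_rot: [-0.092, 0.092, -0.701, 0.701]
force: [0.0, 0.2, 0.6]
grip_width: 15.2
```

Request:
arm_command([
  [0,0,0,0],
  [0,0,0,0],
  [0,0,0,0],
  [0,0,0,0],
  [0,0,0,0],
  [0,-0.01,0,0],
  [0,-0.03,0,0],
  [0,-0.06,0,0],
  [0,-0.1,0,0],
  [0,-0.14,0,0],
], grip=0.04)

```text
t: 9.05
tool_pos: [496.3, -157.0, 173.4]
eef_rot: [0.092, -0.092, 0.701, -0.701]
force: [-0.1, -0.8, 0.2]
grip_width: 40.0
```

```bash
python3 - <<'E'
from h import *
im=get_image('scene');a=im['color'][120:340,120:400];cv2.imwrite('pics/s3.png',cv2.resize(a[:,:,::-1],None,fx=2.5,fy=2.5))
go(550,192.5,190,105)
E
```

```text
t 9.1 pos [ 498.7 -157.9  181.9] open_ang -75.0 tilt [-0.0094 -0.9999  0.0068] grip 40.0 F [-0.5  0.   4.6]
shift [-0.1404 -0.009  -0.3251] turn -0.0 q [-0.37 -0.13  1.52  0.    1.74  0.94]
```

View pics/s3.png

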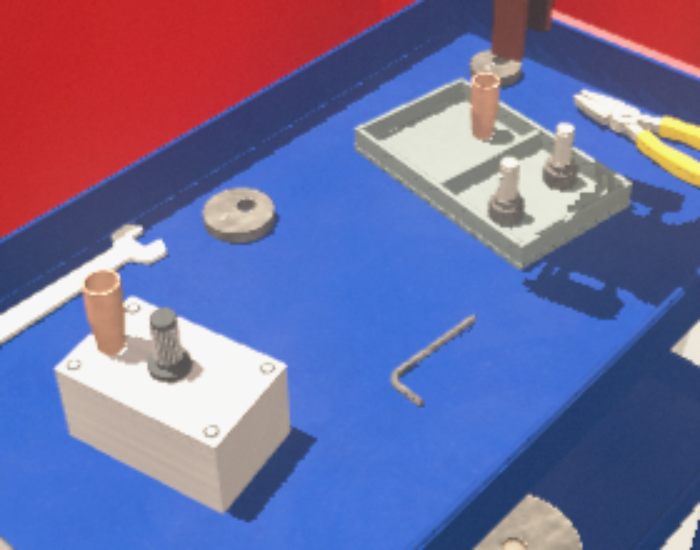

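The bolt stands upright in the near compartment (505,190). Next is the nozzle.

Request:
arm_command([
  [-0.007,-0.005,-0.015,0],
  [-0.022,-0.012,-0.05,0],
  [-0.04,-0.018,-0.093,0],
  [-0.059,-0.018,-0.136,0],
  [-0.078,-0.018,-0.18,0],
  [-0.097,-0.018,-0.224,0],
  [-0.115,-0.018,-0.266,0],
  [-0.13,-0.018,-0.3,0],
  [-0.138,-0.018,-0.32,0],
  [-0.141,-0.018,-0.325,0],
])

```text
t: 10.1
tool_pos: [548.5, 195.6, 189.7]
eef_rot: [0.093, -0.093, 0.701, -0.701]
force: [-0.6, 0.4, -0.2]
grip_width: 40.2
```

Request:
arm_command([
  [0,0,0,0],
  [0,0,0,0],
  [0,0,0,0],
  [0,0,0,0],
  [0,0,0,0],
  [0,0,0,0],
  [0,0,0,0],
  [0,0,0,0],
  [0,0,0,0],
  [0,0,0,0],
])

```text
t: 11.1
tool_pos: [548.7, 193.3, 189.4]
eef_rot: [0.092, -0.092, 0.701, -0.701]
force: [-0.1, -0.3, 0.1]
grip_width: 39.9
```

```bash
python3 - <<'E'
from h import *
go(550,193,94,105)
im=get_image('top');save(im,'t2')
P=cloud(im).reshape(-1,3);P=P[~np.isnan(P[:,0])]
im=get_image('wrist');save(im,'w2')
P=cloud(im).reshape(-1,3);P=P[~np.isnan(P[:,0])]
for nm,c0 in [('pin',(507,178)),('noz',(550,192))]:
    for zl,zh in [(72,86),(110,118),(118,130)]:
        Q=P[(np.hypot(P[:,0]-c0[0],P[:,1]-c0[1])<22)&(P[:,2]>zl)&(P[:,2]<zh)]
        if len(Q)>4: print(' ',nm,zl,zh,len(Q),np.median(Q,0).round(1),Q.min(0).round(0),Q.max(0).round(0))
E
```

```text
t 11.1 pos [548.7 193.3 189.4] open_ang -75.0 tilt [ 1.e-04 -1.e+00 -0.e+00] grip 39.9 F [-0.1 -0.3  0.1]
shift [-0.0012  0.0954  0.0007] turn 0.0 q [0.28 0.04 1.35 0.   1.76 1.59]
  pin 72 86 349 [514.  180.1  73.8] [496. 163.  72.] [522. 192.  86.]
  pin 110 118 321 [508.4 177.6 113.3] [498. 169. 110.] [516. 186. 116.]
  noz 72 86 132 [543.6 192.3  80.4] [541. 184.  72.] [562. 204.  86.]
  noz 110 118 176 [547.5 192.8 114.1] [539. 182. 110.] [563. 205. 118.]
  noz 118 130 386 [550.  192.6 124.7] [538. 180. 118.] [563. 205. 127.]
```

View pics/w2.png

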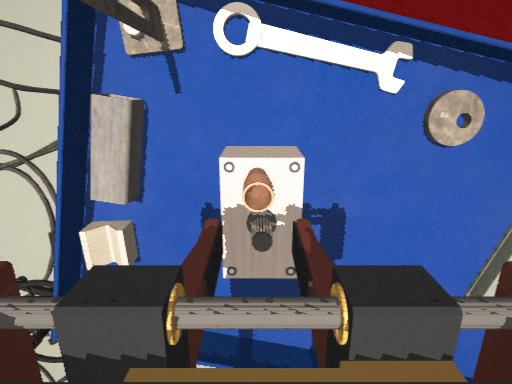

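Request:
arm_command([
  [-0.0015,0.012,0.001,0],
  [-0.0015,0.035,0.001,0],
  [-0.0015,0.058,0.001,0],
  [-0.0015,0.077,0.001,0],
  [-0.0015,0.09,0.001,0],
  [-0.0015,0.096,0.001,0],
  [-0.0015,0.096,0.001,0],
  [-0.0015,0.096,0.001,0],
  [-0.0015,0.096,0.001,0],
  [-0.0015,0.096,0.001,0],
])

```text
t: 12.2
tool_pos: [551.0, 192.8, 94.5]
eef_rot: [0.093, -0.092, 0.701, -0.701]
force: [-0.1, 0.2, -0.9]
grip_width: 39.8
```

Request:
arm_command([
  [0,0,0,0],
  [0,0,0,0],
  [0,0,0,0],
  [0,0,0,0],
  [0,0,0,0],
  [0,0,0,0],
  [0,0,0,0],
  [0,-0.005,0,0],
  [0,-0.012,0,0],
  [0,-0.02,0,0],
], grip=0.0)

```text
t: 13.2
tool_pos: [550.3, 192.6, 113.8]
eef_rot: [-0.092, 0.092, -0.701, 0.701]
force: [0.6, 0.9, -0.1]
grip_width: 23.4
```

```bash
python3 - <<'E'
from h import *
im=get_image('scene');a=im['color'][190:340,120:280];cv2.imwrite('pics/s4.png',cv2.resize(a[:,:,::-1],None,fx=4,fy=4))
go(600,-170,185,105)
E
```

```text
t 13.25 pos [551.1 192.8 115.8] open_ang -75.0 tilt [-0.0023 -1.      0.    ] grip 23.5 F [ 0.8 -0.5  1.4]
shift [ 0.0464 -0.0693  0.3631] turn -0.0 q [ 0.28  0.05  1.46 -0.    1.63  1.59]
```

View pics/s4.png

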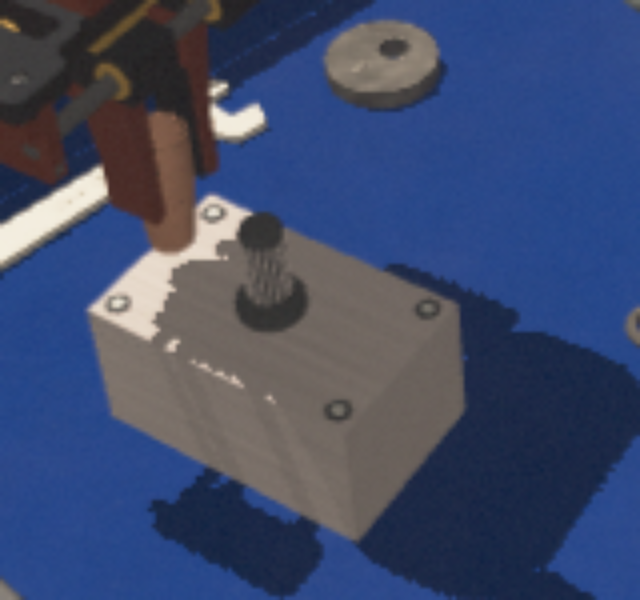

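Request:
arm_command([
  [0,-0.02,0,0],
  [0,-0.045,0,0],
  [0.003,-0.065,0.02,0],
  [0.008,-0.07,0.06,0],
  [0.014,-0.07,0.105,0],
  [0.02,-0.07,0.152,0],
  [0.026,-0.07,0.2,0],
  [0.032,-0.07,0.248,0],
  [0.038,-0.07,0.296,0],
  [0.042,-0.07,0.33,0],
])

```text
t: 14.25
tool_pos: [595.2, -140.2, 183.8]
eef_rot: [-0.092, 0.091, -0.701, 0.701]
force: [0.3, 0.8, -1.0]
grip_width: 23.5
```

```bash
python3 - <<'E'
from h import *
go(600,-170,34,105)
E
```

```text
t 14.25 pos [ 595.2 -140.2  183.8] open_ang -75.1 tilt [-3.e-04 -1.e+00  9.e-04] grip 23.5 F [ 0.3  0.8 -1. ]
shift [0.0031 0.1498 0.0299] turn -0.002 q [-0.29  0.12  1.27 -0.    1.75  1.02]
```

Request:
arm_command([
  [0.002,0.01,0.015,0],
  [0.003,0.035,0.027,0],
  [0.003,0.065,0.03,0],
  [0.003,0.095,0.03,0],
  [0.003,0.12,0.03,0],
  [0.003,0.135,0.03,0],
  [0.003,0.143,0.03,0],
  [0.003,0.147,0.03,0],
  [0.003,0.149,0.03,0],
  [0.003,0.15,0.03,0],
])

```text
t: 15.25
tool_pos: [600.8, -166.8, 34.7]
eef_rot: [-0.093, 0.092, -0.701, 0.701]
force: [-0.5, -0.9, -0.5]
grip_width: 23.6
```

```bash
python3 - <<'E'
from h import *
im=get_image('scene');a=im['color'][120:270,240:400];cv2.imwrite('pics/s5.png',cv2.resize(a[:,:,::-1],None,fx=4,fy=4))
go(600,-170,33,105)
E
```

```text
t 15.3 pos [ 600.8 -166.9   34.5] open_ang -75.0 tilt [-0.0016 -1.      0.001 ] grip 23.6 F [-0.7  0.4 -1.6]
shift [0.0016 0.0015 0.0028] turn 0.0 q [-0.33  0.2   1.45  0.    1.49  0.98]
```

View pics/s5.png

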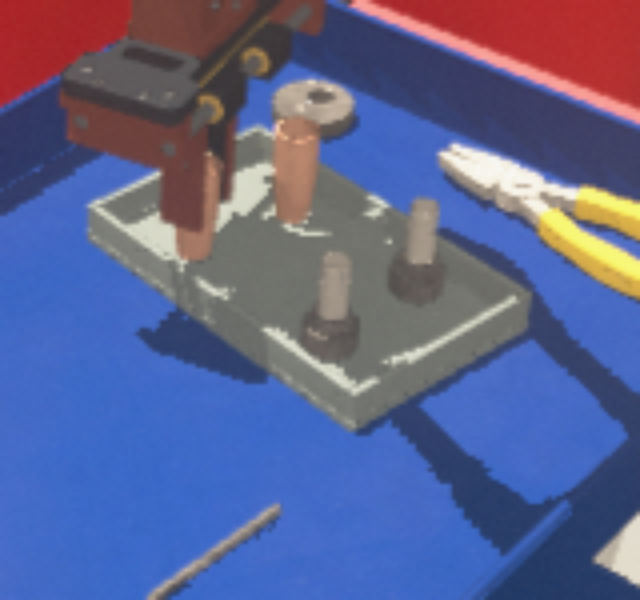

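Request:
arm_command([
  [0,0.0005,0,0],
  [0,0.001,0,0],
  [0,0.0015,0,0],
  [0,0.0015,0,0],
  [0,0.0015,0,0],
  [0,0.0015,0,0],
  [0,0.0015,0,0],
  [0,0.0015,0,0],
  [0,0.0015,0,0],
  [0,0.0015,0,0],
])

```text
t: 16.3
tool_pos: [600.5, -166.8, 32.6]
eef_rot: [-0.093, 0.092, -0.701, 0.701]
force: [-1.3, 0.8, 6.1]
grip_width: 23.5
```

Request:
arm_command([
  [0,0,0,0],
  [0,0,0,0],
  [0,0,0,0],
  [0,0,0,0],
  [0,0,0,0],
  [0,-0.01,0,0],
  [0,-0.03,0,0],
  [0,-0.06,0,0],
  [0,-0.1,0,0],
  [0,-0.14,0,0],
], grip=0.042)

```text
t: 17.3
tool_pos: [599.8, -166.6, 173.8]
eef_rot: [0.092, -0.092, 0.701, -0.701]
force: [0.8, 0.2, 1.0]
grip_width: 42.1
```

```bash
python3 - <<'E'
from h import *
im=get_image('scene');a=im['color'][120:340,120:400];cv2.imwrite('pics/s6.png',cv2.resize(a[:,:,::-1],None,fx=2.5,fy=2.5))
P=cloud(im).reshape(-1,3)
Q=P[(P[:,0]>380)&(P[:,0]<680)&(P[:,1]<-80)&(P[:,1]>-300)&(P[:,2]>45)&(P[:,2]<80)]
for s in (Q[(Q[:,0]>545)&(Q[:,1]>-200)],Q[(Q[:,0]<545)&(Q[:,1]>-200)]): print('  trayobj',np.median(s,0).round(1),len(s),s[:,2].max())
go(507,177.7,190,105)
E
```

```text
trayobj [ 597.4 -163.2   56.5] 137 64.46985651714999
  trayobj [ 492.9 -152.4   56.5] 75 63.08412447193609
t 17.35 pos [ 602.1 -167.4  183.1] open_ang -75.0 tilt [-0.01   -0.9999  0.0067] grip 42.0 F [-1.1  0.5  5.3]
shift [ 0.0025 -0.0093 -0.3579] turn -0.0 q [-0.33  0.14  1.24  0.    1.74  0.98]
```

View pics/s6.png

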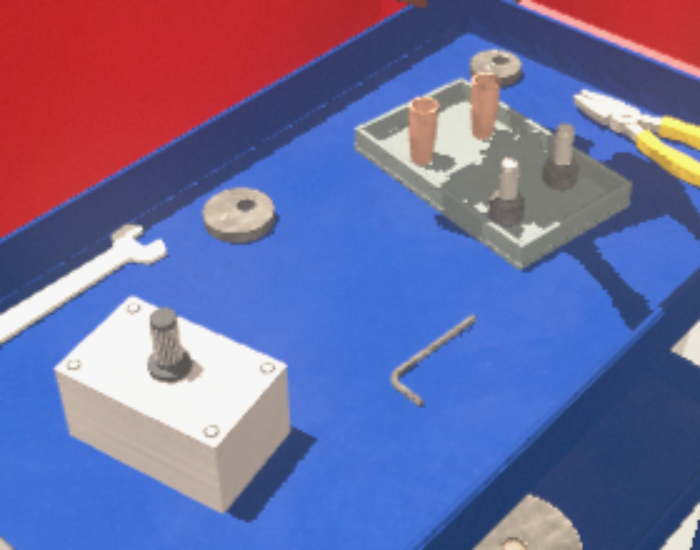

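Both parts stand in the right compartments (nozzle 423,130; bolt 507,190). Next I move over the pin.

Request:
arm_command([
  [0,-0.005,-0.015,0],
  [0,-0.012,-0.05,0],
  [0,-0.018,-0.095,0],
  [0,-0.018,-0.143,0],
  [0,-0.018,-0.191,0],
  [0,-0.018,-0.24,0],
  [0,-0.018,-0.288,0],
  [0.001,-0.018,-0.33,0],
  [0.001,-0.018,-0.35,0],
  [0.001,-0.018,-0.357,0],
])

```text
t: 18.35
tool_pos: [505.0, 180.3, 189.0]
eef_rot: [0.093, -0.094, 0.701, -0.701]
force: [-0.3, -0.2, -0.7]
grip_width: 42.2
```

Request:
arm_command([
  [0,0,0,0],
  [0,0,0,0],
  [0,0,0,0],
  [0,0,0,0],
  [0,0,0,0],
  [0,0,0,0],
  [0,0,0,0],
  [0,0,0,0],
  [0,0,0,0],
  [0,0,0,0],
])

```text
t: 19.35
tool_pos: [506.7, 177.9, 189.9]
eef_rot: [0.092, -0.092, 0.701, -0.701]
force: [0.2, -0.5, 0.1]
grip_width: 42.1
```

```bash
python3 - <<'E'
from h import *
go(507,177.7,77,105)
for n in ['wrist','scene','top']:
  im=get_image(n);save(im,n+'3')
  P=cloud(im).reshape(-1,3);P=P[~np.isnan(P[:,0])]
  D=np.hypot(P[:,0]-507,P[:,1]-178)
  for zl,zh in [(76,100),(110,118)]:
        Q=P[(D<14)&(P[:,2]>zl)&(P[:,2]<zh)]
        if len(Q)>4: print(n,' pin',zl,zh,len(Q),np.median(Q,0).round(1),Q.min(0).round(1),Q.max(0).round(1),cv2.minEnclosingCircle(Q[:,:2].astype(np.float32)))
  Q=P[(D<78)&(P[:,2]>60)&(P[:,2]<70)]
  (c,sz,a)=cv2.minAreaRect(Q[:,:2].astype(np.float32));print(n,'block',np.round(c,1),np.round(sz,1),round(a,1),np.median(Q[:,2]))
E
```

```text
t 19.35 pos [506.7 177.9 189.9] open_ang -75.0 tilt [ 0. -1. -0.] grip 42.1 F [ 0.2 -0.5  0.1]
shift [-0.0002  0.1129  0.0003] turn 0.0 q [ 0.27 -0.08  1.46  0.    1.76  1.58]
wrist  pin 76 100 134 [514.7 180.1  89.7] [506.  168.5  76.5] [517.  186.9  99.7] ((508.3735656738281, 177.67041015625), 9.461240768432617)
wrist  pin 110 118 360 [507.9 177.6 113.4] [498.8 168.3 110. ] [516.  186.3 115.4] ((507.1619873046875, 177.2667694091797), 9.009297370910645)
wrist block [507.1 177.2] [130.1  80.3] 14.8 67.50132927381429
scene  pin 76 100 127 [499.7 183.   89. ] [495.9 170.3  76.1] [511.4 188.5  99.8] ((505.0213317871094, 179.37672424316406), 9.693879127502441)
scene  pin 110 118 74 [505.1 179.  112.2] [495.9 170.6 110. ] [514.2 187.9 113.6] ((505.3080749511719, 179.24200439453125), 9.464085578918457)
scene block [506.4 178.6] [132.6  83.1] 14.8 66.2210702813162
top block [507.5 175.8] [129.5  77.5] 15.1 65.6292160778865
```

View pics/wrist3.png

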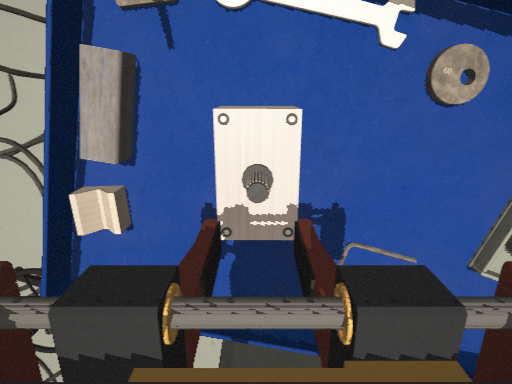

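Request:
arm_command([
  [0,0.012,0,0],
  [0,0.035,0,0],
  [0,0.06,0,0],
  [0,0.085,0,0],
  [0,0.1,0,0],
  [0,0.108,0,0],
  [0,0.112,0,0],
  [0,0.113,0,0],
  [0,0.113,0,0],
  [0,0.113,0,0],
])

```text
t: 20.5
tool_pos: [507.3, 178.0, 78.1]
eef_rot: [0.093, -0.092, 0.701, -0.701]
force: [0.1, -0.9, 0.5]
grip_width: 41.6
```

Request:
arm_command([
  [0,0,0,0],
  [0,0,0,0],
  [0,0,0,0],
  [0,0,0,0],
  [0,0,0,0],
  [0,0,0,0],
  [0,0,0,0],
  [0,0,0,0],
  [0,0,0,0],
  [0,0,0,0],
], grip=0.0)

```text
t: 21.5
tool_pos: [506.8, 177.9, 77.1]
eef_rot: [0.092, -0.092, 0.701, -0.701]
force: [0.3, 0.5, 2.1]
grip_width: 17.4
```

```bash
python3 - <<'E'
from h import *
im=get_image('scene');a=im['color'][190:340,120:280];cv2.imwrite('pics/s7.png',cv2.resize(a[:,:,::-1],None,fx=4,fy=4))
P=cloud(im).reshape(-1,3);P=P[~np.isnan(P[:,0])]
go(507,177.7,107,105);print(get_state()['ft_torque'].round(2))
E
```

```text
t 21.55 pos [506.8 177.9  77.1] open_ang -75.0 tilt [-2.e-04 -1.e+00 -1.e-04] grip 17.3 F [-0.8  0.4  2.4]
shift [-0.0001 -0.0299  0.0003] turn 0.0 q [ 0.27 -0.06  1.64  0.    1.56  1.58]
[ 0.1   0.11 -0.01]
```

View pics/s7.png

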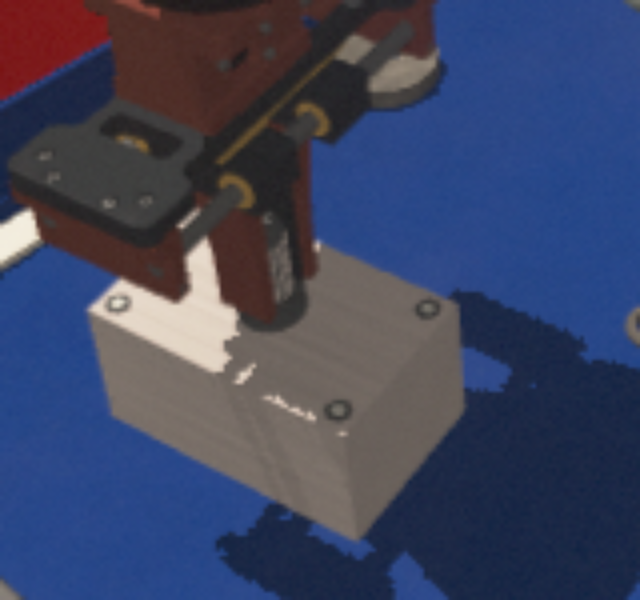

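Gripped cleanly: the opening is 17.4 mm and forces are small. I'll lift slowly and check for binding partway.

Request:
arm_command([
  [0,-0.001,0,0],
  [0,-0.002,0,0],
  [0,-0.003,0,0],
  [0,-0.004,0,0],
  [0,-0.005,0,0],
  [0,-0.006,0,0],
  [0,-0.007,0,0],
  [0,-0.008,0,0],
  [0,-0.009,0,0],
  [0,-0.01,0,0],
])

```text
t: 22.55
tool_pos: [506.8, 177.8, 87.0]
eef_rot: [-0.092, 0.092, -0.701, 0.701]
force: [-0.4, 0.0, -2.4]
grip_width: 17.6
```

```bash
python3 - <<'E'
from h import *
im=get_image('scene');a=im['color'][190:340,120:280];cv2.imwrite('pics/s8.png',cv2.resize(a[:,:,::-1],None,fx=4,fy=4))
go(507,177.7,107,105);print(get_state()['ft_torque'].round(2))
E
```

```text
t 22.6 pos [506.9 177.9  87.3] open_ang -75.0 tilt [-3.e-04 -1.e+00 -0.e+00] grip 17.2 F [ 0.2  0.  -2.7]
shift [-0.0001 -0.0197  0.0002] turn 0.0 q [ 0.27 -0.06  1.63  0.    1.58  1.58]
[ 0.   -0.01  0.  ]
```

View pics/s8.png

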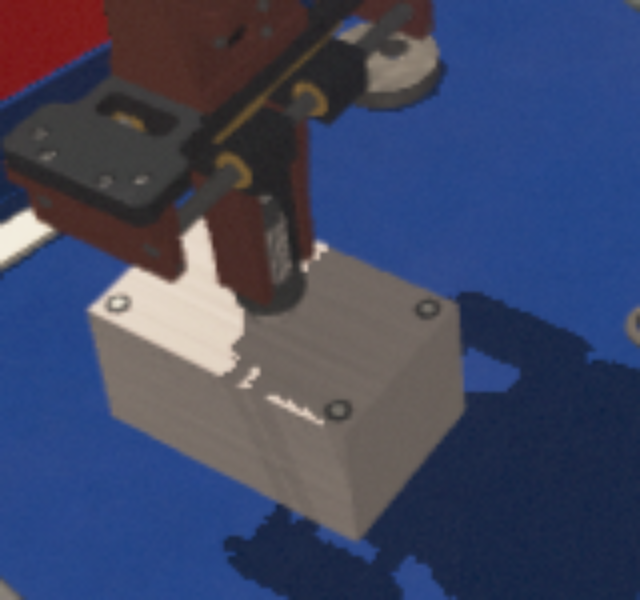

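Request:
arm_command([
  [0,-0.002,0,0],
  [0,-0.004,0,0],
  [0,-0.006,0,0],
  [0,-0.008,0,0],
  [0,-0.01,0,0],
  [0,-0.012,0,0],
  [0,-0.014,0,0],
  [0,-0.016,0,0],
  [0,-0.018,0,0],
  [0,-0.0195,0,0],
])

```text
t: 23.6
tool_pos: [506.8, 177.9, 106.7]
eef_rot: [-0.092, 0.092, -0.701, 0.701]
force: [-0.4, -0.6, -2.7]
grip_width: 17.4
```

Request:
arm_command([
  [0,0,0,0],
  [0,0,0,0],
  [0,0,0,0],
  [0,0,0,0],
  [0,0,0,0],
  [0,0,0,0],
  [0,0,0,0],
  [0,0,0,0],
  [0,0,0,0],
  [0,0,0,0],
])

```text
t: 24.6
tool_pos: [506.8, 177.9, 106.4]
eef_rot: [0.092, -0.092, 0.701, -0.701]
force: [0.5, 0.4, -2.2]
grip_width: 17.4
```

```bash
python3 - <<'E'
from h import *
go(507,177.7,107,105);print(get_state()['ft_torque'].round(2))
im=get_image('scene');save(im,'s9');np.savez('/tmp/s9',**{k:im[k] for k in('color','depth','camera_matrix','pose')})
a=im['color'][190:340,120:280];cv2.imwrite('pics/s9c.png',cv2.resize(a[:,:,::-1],None,fx=4,fy=4))
K=im['camera_matrix'];T=im['pose']
def pix(X):
    c=T[:3,:3].T@(np.array(X)-T[:3,3]);u=K@c;u=u[:2]/u[2];return (u-[120,190])*4
for z in (66,70,72,74,90,96,102): print(z,pix((506.8,178,z)).round(0))
print([(np.round((np.array(r['location'])-[120,190])*4),r['score']) for r in spot_point('groove',im)])
E
```

```text
t 24.6 pos [506.8 177.9 106.4] open_ang -75.0 tilt [ 0. -1. -0.] grip 17.4 F [ 0.5  0.4 -2.2]
shift [-0.0002 -0.0006  0.0002] turn -0.0 q [ 0.27 -0.07  1.6   0.    1.61  1.58]
[-0.01  0.01 -0.01]
66 [272. 305.]
70 [271. 298.]
72 [270. 295.]
74 [270. 291.]
90 [266. 264.]
96 [264. 253.]
102 [262. 242.]
[(array([260., 296.]), 0.55)]
```

View pics/s9c.png

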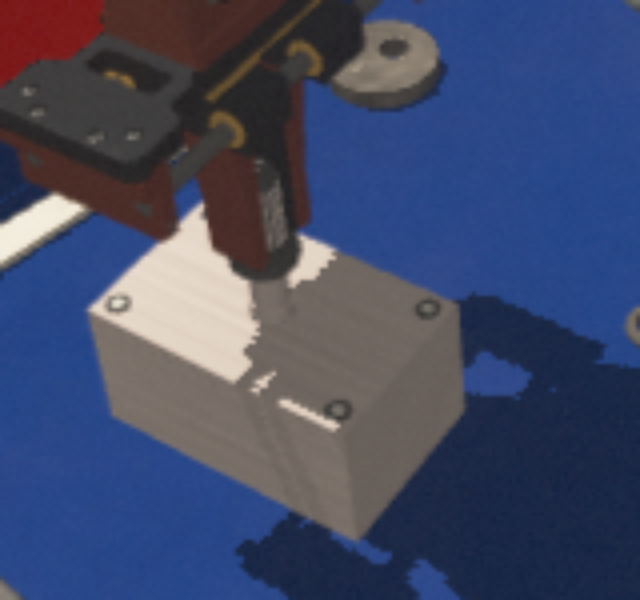

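The pin's collar underside is near (265,275) and the shank shows below it. The network's groove point (row 296) matches my prediction for z≈71. I'll zoom in to check.

```bash
python3 - <<'E'
from h import *
a=cv2.imread('pics/s9.png')[235:280,160:220].astype(float)
a=np.clip((a-40)*1.6,0,255).astype(np.uint8)
cv2.imwrite('pics/s9z.png',cv2.resize(a,None,fx=12,fy=12,interpolation=cv2.INTER_CUBIC))
E
```

```text
(no output)
```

View pics/s9z.png

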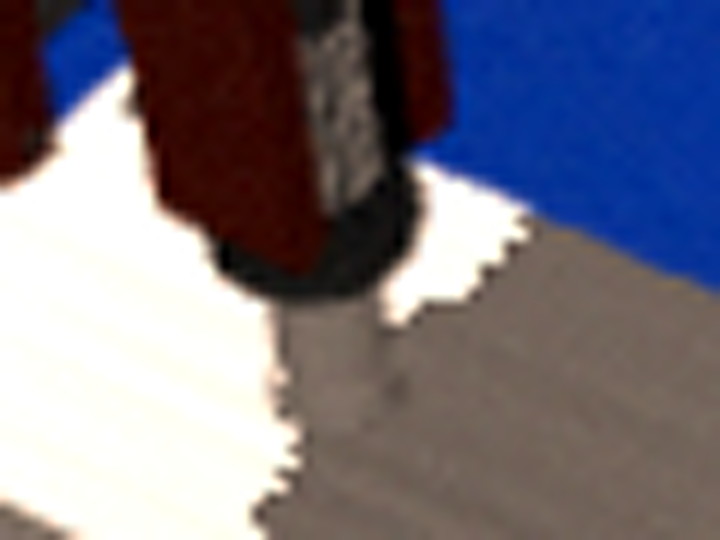

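```bash
python3 - <<'E'
from h import *
p=dict(np.load('/tmp/s9.npz'));P=cloud(p)
for v in range(250,274): print(v,p['color'][v,188],P[v,188].round(1), p['color'][v,190])
Q=P.reshape(-1,3);Q=Q[(np.hypot(Q[:,0]-507,Q[:,1]-178)<90)&(Q[:,2]>62)&(Q[:,2]<69)]
(c,sz,a)=cv2.minAreaRect(Q[:,:2].astype(np.float32));print('block',np.round(c,1),np.round(sz,1),round(a,1),np.median(Q[:,2]))
E
```

```text
250 [74 72 68] [498.  178.9 110.1] [98 90 86]
251 [76 71 68] [498.4 179.  107.7] [64 61 59]
252 [64 61 61] [498.9 178.9 105. ] [49 48 49]
253 [52 53 53] [498.7 179.3 103.3] [49 48 47]
254 [51 51 50] [498.3 179.8 101.7] [51 51 51]
255 [54 52 51] [497.5 180.6 100.5] [52 52 51]
256 [55 52 51] [495.4 182.1 100.9] [55 53 52]
257 [59 58 56] [493.  183.9 101.7] [53 52 50]
258 [54 54 52] [492.4 184.5 100.4] [58 54 54]
259 [59 58 55] [493.3 184.2  97.3] [85 80 76]
260 [105  97  91] [500.  180.4  87.3] [108  98  93]
261 [118 108 101] [498.5 181.6  87. ] [107  98  92]
262 [117 108 101] [500.3 180.8  82.8] [110 101  93]
263 [116 107 100] [499.  181.8  82.3] [111 102  94]
264 [116 108 100] [499.6 181.7  79.4] [110 101  94]
265 [117 107 101] [498.7 182.6  78.4] [110 100  95]
266 [117 106 100] [499.6 182.3  75.2] [111 101  95]
267 [120 109 102] [502.2 181.   70. ] [119 109 101]
268 [121 110 104] [500.3 182.4  70.1] [115 105  98]
269 [119 109 102] [500.8 182.4  67.3] [113 104  97]
270 [118 109 102] [499.7 183.4  66.6] [107  98  92]
271 [110 100  95] [498.6 184.3  65.7] [113 102  97]
272 [109 100  93] [496.4 185.9  66.3] [110 101  95]
273 [111 101  95] [495.  187.1  66. ] [109 100  93]
block [506.1 179. ] [132.9  82. ] 15.5 66.24542467008018
```

Depth shows the collar between about z 95.5 and 101.5 (a lift of about 29.5 mm). The groove recess is at z≈70, clear of the block top at 66, and the block hasn't moved. Handing in.

```bash
python3 - <<'E'
from h import *
go(506.8,177.9,106.5,105)
print(finish_job())
E
```

```text
t 24.7 pos [506.8 177.9 106.4] open_ang -75.0 tilt [-0. -1. -0.] grip 17.8 F [-0.1  0.2 -1.8]
shift [-0.     -0.0001 -0.    ] turn -0.0 q [ 0.27 -0.07  1.6   0.    1.61  1.58]
the job is handed in; nothing more can be done
None
```

The job is done and handed in at 24.7 s of the 59 s allowed. The bolt went into the near compartment, which already held a bolt, and the nozzle into the far one, which already held a nozzle. I then drew the pin up and the arm is holding it there, upright and still.

**Last checks:**
- **Bolt and nozzle:** the scene camera showed both standing upright in their compartments.
- **Pin height:** the tool rose 29.3 mm, and depth puts the collar underside at about z = 95.5 mm, which agrees. The bottom of the groove should be about 3 mm above the block, and roughly 30 mm of shank is still in the bore.
- **Groove:** I could not see it clearly in the picture because of low contrast. The depth readings and the trained network's groove point both agree with it standing clear.
- **Forces and grip:** the tool read about 2 N downward, which is the pin's own weight, so there was no binding. The grip opening was about 17.5 mm on the 18 mm knurl, and the tool tilt was zero.
- **Block:** its position and yaw stayed within the measurement noise of about 1 mm and 1°.
- **Other tools:** the disc, hex key and spanner looked undisturbed in the pictures; I did not measure them again at the end.

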